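# Hang the padded ear defenders on the bench rail

## Robot

A 6-joint arm with a two-finger parallel gripper is mounted at the origin on a cart in front of the work surface, level with it; the furniture and walls round the work are solid. World frame = base frame: x ahead of the robot, y to its left, z up, the work surface at z = 0. Lengths are in mm, angles in rad, forces in N, time in s.
With the tool pointing down it reaches from about 275 to 750 mm from the base axis. Payload 10.2 kg.
Tool frame: the origin (TCP) lies midway between the tips of the shut fingers; the grasp point (between the pads) lies 19 mm behind it (ctrl.tcp_to_grasp is the z of the grasp point in the tool frame, in mm); z points along the fingers, y is the direction in which the jaws open and shut (so a half turn about z gives the same grasp; the last joint's range is limited). The gripper opens to 85 mm and grips with 20 to 120 N. Pads are 22 mm wide; open, the fingers measure 114 mm over their backs; the gripper's body (76 mm by 85 mm) begins 54 mm behind the grasp point. The pads swing forward as they close: fully open they stand 13 mm farther back than shut.
Start: joints at [-1.529, 0.313, 1.498, -0, 1.331, -0.223], TCP at [137.388, -506.711, 231.294] pointing down, gripper open.
Joint ranges: [-2.94, 2.94], [-0.97, 2.17], [0.19, 2.56], [-1.23, 4.37], [0.02, 3.11], [-2.88, 2.88]. Speed limits (rad/s): [2.39, 2.39, 3.01, 3.14, 3.14, 3.14].

## Interface

Orientations are given as a unit quaternion [w, x, y, z].
In Python, from rig import sensors, capture, order, ctrl gives the robot as it stands. The module is installed in compiled form; this text tells all that it offers.
- The arm moves only by the tool play_rows, never from a script. Its argument "deltas" is a list of rows, each a list of 7 numbers: the shift along the world's x, y, z in units of 40 mm (1.0 is 40 mm), then the turn, a rotation vector about the world's x, y, z in units of 6 degrees (1.0 is 6 degrees), then the opening, from -1 (shut) to 1 (fully open). A call has 1 to 8 rows; each row shifts and turns the commanded pose from where the row before left it; what a row does not reach is not made up. A row lasts 1/12 s, in which the tool goes at most 41.7 mm and 7.16 degrees, less where a joint would pass 70% of its speed; a pose out of reach is approached as far as the arm can. A call is refused whole if a number of a shift passes 1 or a number of a turn 1, either way. A call with a gripper value outside its range is refused whole. The fingers move at their own pace and stop on an object; "squeeze" is the grip in N (left out, the last holds). Time passes only in rows, so rows that do not move let the fingers close. It gives the time, the measured TCP pose, the force and the opening at its end, in the units of the state.
- sensors.sense(): the state, without advancing time (a new reading comes with each control period).
- capture(name): name is "scene" or "top"; returns a dict with "pixels" (400x640x3 uint8, red, green, blue), "z_map" (400x640 float32, mm along the optical axis (not along the pixel's ray), 0 where there is no reading), "fx", "fy", "cx", "cy" (pixels), "k1" (the pictures are not rectified: a ray, as slopes to the right and down, at radius r is drawn at 1 + k1 r^2 times it, then the intrinsics apply), "eye" and "rotation" of the camera in the world. Camera axes: x right, y down, z forward; pixel columns grow to the right and rows downward; lengths in mm; the calibration is good to about 2 mm. A picture is of the moment at which its call begins.
- order.finish_job(): hands the job in, once; it reports no verdict.
The state is a dict: "time_s": time; "joints": joint angles; "dq": joint speeds; "tau": joint torques, N m; "eef_pos": TCP position; "ee_rot": TCP orientation; "force": force on the tool from outside, world axes, zero at the start; "wrist_torque": the same for the moment, N m; "grip_width": opening from 0.0 (shut) to 1.0 (fully open).
Only numpy, scipy, OpenCV 4.12 (cv2) and the standard library are available. Lean on these libraries where they do the work, as an engineer would, in place of code of your own. Each camera call takes 0.05 s, during which the arm holds its last target. There are 200 camera calls.

## Task

Hang the ear defenders with the thick padded headband on the round bar of the bench rail: band over the bar, one cup hanging down on each side of it, well between the two posts and square to the bar. Let go and leave them hanging still. Leave the other pair, with the thin wire headband, standing where it is.

Things in the scene. Friction and masses are not known exactly. Their poses are not given: they have to be found in the camera images.
- padded_crown (a point): Centre of the thick black pad at the top of the padded ear defenders' arch, 130 mm above the foot of the cups. Pad there: 30 mm wide along y (pinch it across this), 22 mm thick: top 10 mm above this point, underside 12 mm below, a concave arc of 38 mm radius that settles on a bar. x = from cup to cup, y = across the band, z = up.
- padded_muffs: The padded ear defenders: two grey cups joined by a rigid arch, standing on the cups, arch up; 140 mm high, 156 mm over the cups along x, cups 64 mm deep (y) and 74 mm high, 78 mm clear between their black cushions, about 0.22 kg. Origin between the feet of the cups at bench level; same axes as the pad point.
- wire_crown (a point): The other ear defenders, to be left alone: slightly smaller grey cups joined by two thin bare steel wires, 136 mm high. This point is the small black clip at the top of the arch, 132 mm above the foot of the cups; axes as for the padded pair.
- bar_mid (a point): Middle of the rail's level steel bar, on its axis: 16 mm in diameter, 246 mm long, axis 157 mm above the bench. It stands on two posts 112 mm either side of this point, with 21 mm collars round the bar's ends; nothing is higher than 168 mm. y = along the bar, x = level, across it, z = up.
- rail: The rail as a whole, fixed, with a grey foot plate 100 x 270 x 10 mm. Origin on the bench under the middle of the bar, 157 mm below its axis, same axes.
Things that resemble listed ones, but are neither listed nor needed, are in the scene too. What is shaped like the padded_muffs but red is not meant.

How it is judged:
By the outcome, as a careful person would: the job done as asked, in the order asked, and still so for the second after the job is handed in, with the robot touching nothing.
It also fails if it takes over 42 s, if anything falls off the work surface, if the arm or the gripper's body presses on something with over 40 N, if the wrist force passes 120 N, or if a joint passes its speed limit or range.

## Working session

There is one attempt and no reset: what is moved stays moved. The work goes in short steps, Python scripts to look and compute and a tool call to move; the robot and the scene stay as the last step left them, time stands still between calls to the robot, and variables do not carry over. Pictures are saved under pics/ and viewed, about 8 in all and at most 12, crops included, and the job is handed in when it is done.

Besides the shell and the picture viewer there is one more tool, called after "Emit:" as name([rows], argument=value, ...), one row to a line, values as JSON. play_rows: Moves the arm, as the interface text tells. Its arguments: {"type":"object","properties":{"deltas":{"type":"array","items":{"type":"array","items":{"type":"number"}}},"squeeze":{"type":"number"}},"required":["deltas"]}

```bash
mkdir -p pics; cat > h.py <<'E'
import numpy as np, cv2
from rig import sensors, capture, order, ctrl
def K(c): return np.array([[c['fx'],0,c['cx']],[0,c['fy'],c['cy']],[0,0,1.]])
def world(c):
    h,w=c['z_map'].shape; u,v=np.meshgrid(np.arange(w),np.arange(h))
    p=np.stack([u,v],-1).reshape(-1,1,2).astype(float)
    s=cv2.undistortPoints(p,K(c),np.array([c['k1'],0,0,0.])).reshape(h,w,2)
    z=c['z_map'][...,None]
    P=np.concatenate([s*z,z],-1)@np.array(c['rotation']).T+np.array(c['eye'])
    P[c['z_map']==0]=np.nan
    return P
def save(c,n): cv2.imwrite('pics/'+n,c['pixels'][...,::-1])
E
python3 - <<'E'
from h import *
for n in('scene','top'):
    c=capture(n); save(c,n+'1.png'); np.savez(n+'1.npz',**c)
    print(n,c['eye'],np.array(c['rotation']).round(3).tolist(),c['fx'],c['k1'])
print(sensors.sense(), ctrl.tcp_to_grasp)
E
```

```text
scene [-579.92138446  686.35870872  843.49891557] [0.251, -0.456, 0.74, -0.425] 477.99494599612484 -0.07193743682099589
top [ 273.77265326  -22.98149427 1306.78124768] [-0.09, 0.862, -0.497, 0.051] 433.9129485791936 -0.11321723451810418
{'time_s': 0.1, 'joints': array([-1.52941078e+00,  3.13375196e-01,  1.49833210e+00, -1.99554828e-05,
        1.33098483e+00, -2.23389738e-01]), 'dq': array([ 7.74770204e-04, -1.48060828e-03, -1.69078581e-03,  1.43209504e-03,
       -8.84324772e-04,  1.70523758e-05]), 'tau': array([ 2.24795745e-03, -4.12905622e+01, -2.60144860e+01, -2.55712548e-04,
        3.07631213e-03,  1.37193723e-05]), 'eef_pos': array([ 137.36786816, -506.48549804,  230.8128643 ]), 'ee_rot': array([-5.48345932e-04,  9.91249085e-01,  1.32003599e-01,  4.03076686e-05]), 'force': array([-0.05119675, -0.3149748 , -0.20734185]), 'wrist_torque': array([-0.04837676,  0.07532604,  0.03182357]), 'grip_width': 1.0002105109453703} -18.700000000000003
```

View pics/scene1.png

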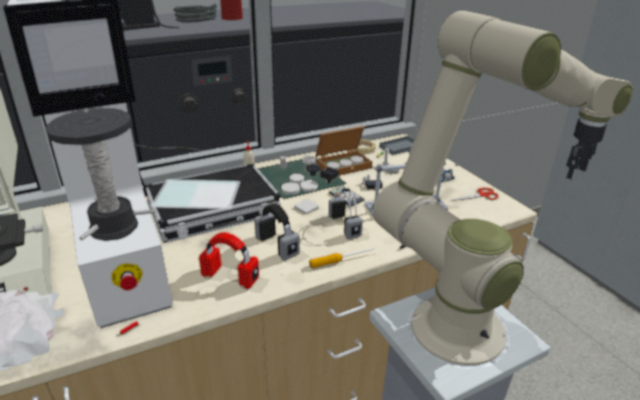

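View pics/top1.png

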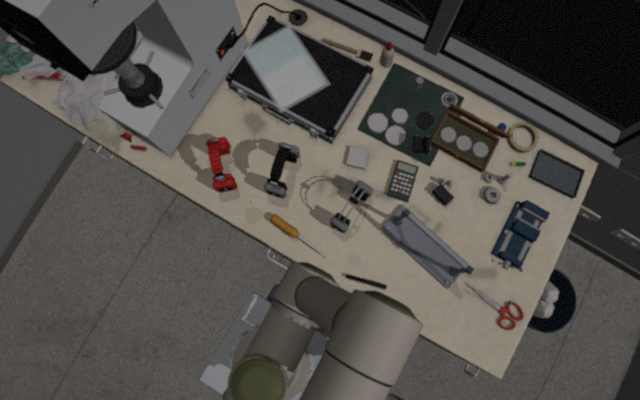

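The scene picture shows the padded pair near (278,225), the wire pair near (345,215) and the red pair at (230,255). In the top picture the padded pair is at (283,170), the wire pair at (350,205), the red pair at (220,165), and the rail runs from (400,212) to (468,270).

```bash
sed -i "s/np.array(c\['rotation'\]).T/Rm(c).T/" h.py; cat >> h.py <<'E'
from scipy.spatial.transform import Rotation as Ro
def Rm(c):
    w,x,y,z=c['rotation']; return Ro.from_quat([x,y,z,w]).as_matrix()
E
python3 - <<'E'
from h import *
c=np.load('top1.npz'); P=world(c)
def blob(name,u0,u1,v0,v1,zl,zh):
    Q=P[v0:v1,u0:u1].reshape(-1,3); Q=Q[(Q[:,2]>zl)&(Q[:,2]<zh)]
    m=(Q[:,:2].min(0)+Q[:,:2].max(0))/2
    r=cv2.minAreaRect(Q[:,:2].astype(np.float32))
    print(name,len(Q),'med',np.median(Q,0).round(1),'mean',Q.mean(0).round(1),'rect',np.round(r[0],1),np.round(r[1],1),round(r[2],1))
print('bench',np.nanmedian(P[200:215,250:270,2]))
blob('pad all',260,305,135,200,30,160)
blob('pad top',260,305,135,200,115,160)
blob('pad cups',260,305,135,200,30,80)
blob('wire all',325,375,175,235,30,160)
blob('wire top',325,375,175,235,110,160)
blob('bar',380,475,200,290,145,180)
blob('rail plate',375,475,200,290,5,16)
blob('red',205,240,130,195,30,160)
big=cv2.resize(np.array(c['pixels'])[110:310,190:490,::-1],None,fx=2.6,fy=2.6,interpolation=cv2.INTER_CUBIC)
cv2.imwrite('pics/crop1.png',np.clip(big*1.6,0,255))
E
```

```text
bench 0.05873939644607162
pad all 906 med [488.4 255.3  79.1] mean [496.9 255.1  96.5] rect [505.2 261.4] [161.3  64.4] 12.4
pad top 368 med [501.4 259.5 134.5] mean [503.  259.5 132.6] rect [504.5 261.2] [99.8 30.7] 12.3
pad cups 455 med [459.6 250.3  70.3] mean [493.8 251.5  65.8] rect [505.2 261.4] [161.3  64.4] 12.4
wire all 619 med [508.9  25.9  64.6] mean [509.3  25.8  76. ] rect [514.4  26.1] [ 55.9 164.3] 85.4
wire top 126 med [512.8  25.9 130.9] mean [512.   26.3 129.1] rect [513.1  26.2] [25.1 96.3] 86.0
bar 569 med [ 523.3 -223.4  163.2] mean [ 523.6 -223.1  163. ] rect [ 524.1 -222.6] [246.6  19.8] 76.9
rail plate 2349 med [ 514.4 -218.1    9.4] mean [ 514.3 -219.8    9.5] rect [ 533.4 -221.6] [270.  305.1] 28.8
red 870 med [412.5 414.4  77.4] mean [420.8 418.3  95.6] rect [427.2 430. ] [155.9  65.7] 41.5[ WARN:0@0.664] global loadsave.cpp:1063 imwrite_ Unsupported depth image for selected encoder is fallbacked to CV_8U.
```

View pics/crop1.png

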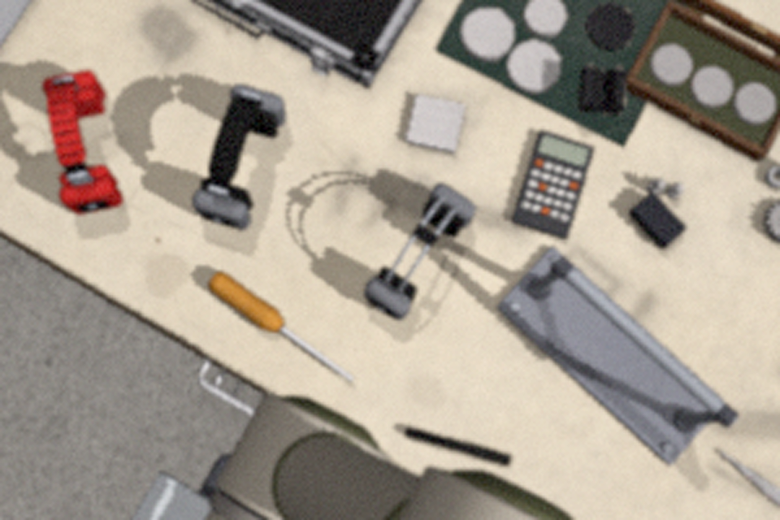

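The padded crown is at about (504.5, 261) with yaw +12.4°. The bar's middle is at (524, -222.6) with its axis at 76.9°. Next I move above the padded pair.

Emit:
play_rows([
  [0.2,0.4,0.5,0,0,0,1],
  [0.38,0.8,0.3,0,0,0,1],
  [0.38,0.8,0,0,0,0,1],
  [0.38,0.8,0,0,0,0,1],
  [0.38,0.8,0,0,0,0,1],
  [0.38,0.8,0,0,0,0,1],
  [0.38,0.8,0,0,0,0,1],
  [0.38,0.8,0,0,0,0,1],
])

```text
time_s: 0.77
eef_pos: [252.0, -265.0, 263.1]
ee_rot: [-0.0, 0.991, 0.132, 0.0]
force: [-0.2, -0.9, 0.2]
grip_width: 1.0
```

Emit:
play_rows([
  [0.38,0.8,0,0,0,0,1],
  [0.38,0.8,0,0,0,0,1],
  [0.38,0.8,0,0,0,0,1],
  [0.38,0.8,0,0,0,0,1],
  [0.38,0.8,0,0,0,0,1],
  [0.38,0.8,0,0,0,0,1],
  [0.38,0.8,0,0,0,0,1],
  [0.38,0.8,0,0,0,0,1],
])

```text
time_s: 1.43
eef_pos: [373.6, -8.8, 263.3]
ee_rot: [0.0, 0.991, 0.132, 0.0]
force: [0.5, -0.9, 0.3]
grip_width: 1.0
```

Emit:
play_rows([
  [0.38,0.8,0,0,0,0,1],
  [0.38,0.8,0,0,0,0,1],
  [0.38,0.8,0,0,0,0,1],
  [0.38,0.8,0,0,0,0,1],
  [0.38,0.8,0,0,0,0,1],
  [0.38,0.8,0,0,0,-0.47,1],
  [0.38,0.8,0,0,0,0,1],
  [0,0,0,0,0,0,1],
])

```text
time_s: 2.1
eef_pos: [480.7, 217.4, 262.1]
ee_rot: [-0.001, 0.994, 0.109, -0.001]
force: [0.2, 0.5, -0.1]
grip_width: 0.997
```

Emit:
play_rows([
  [0.3,0.55,0,0,0,0,1],
  [0.3,0.54,-0.5,0,0,0,1],
  [0,0,-0.8,0,0,0,1],
  [0,0,-0.3,0,0,0,1],
  [0,0,0,0,0,0,1],
  [0,0,0,0,0,0,1],
])

```text
time_s: 2.6
eef_pos: [503.7, 256.6, 199.4]
ee_rot: [0.0, 0.994, 0.108, -0.0]
force: [-0.5, 0.4, 0.6]
grip_width: 1.002
```

```bash
python3 - <<'E'
from h import *
s=sensors.sense(); print(s['eef_pos'],s['ee_rot'],s['joints'])
c=capture('scene'); np.savez('scene2.npz',**c); P=world(c)
big=cv2.resize(c['pixels'][130:330,150:410,::-1],None,fx=3,fy=3,interpolation=cv2.INTER_CUBIC); cv2.imwrite('pics/s2.png',big)
# black pad in scene view (initial), top surface
c=np.load('scene1.npz'); P=world(c)
Q=P[180:270,240:310].reshape(-1,3)
d=np.hypot(Q[:,0]-504,Q[:,1]-261)
Q=Q[(Q[:,2]>100)&(d<90)]; print(len(Q),np.median(Q,0).round(1))
r=cv2.minAreaRect(Q[:,:2].astype(np.float32)); print(r)
T=Q[Q[:,2]>134]; print(len(T),T.mean(0),T[:,2].max())
Q=P.reshape(-1,3); Q=Q[(Q[:,2]>150)&(Q[:,2]<172)&(abs(Q[:,0]-524)<60)&(abs(Q[:,1]+222)<140)]
print('bar scene',len(Q),cv2.minAreaRect(Q[:,:2].astype(np.float32)))
E
```

```text
[503.68892987 256.57185726 199.37412653] [ 9.20692896e-05  9.94204194e-01  1.07507395e-01 -4.16070378e-04] [ 2.63930239e-01  4.26808443e-01  1.42081246e+00 -5.44938782e-05
  1.29482241e+00  1.61931027e+00]
355 [482.3 262.2 127.6]
((502.41387939453125, 261.517333984375), (113.9533920288086, 32.342308044433594), 11.772250175476074)
116 [500.23057647 262.41252335 138.64338683] 144.08497468138842
bar scene 150 ((521.05029296875, -220.9018096923828), (241.77281188964844, 20.66144561767578), 76.13568115234375)
```

View pics/s2.png

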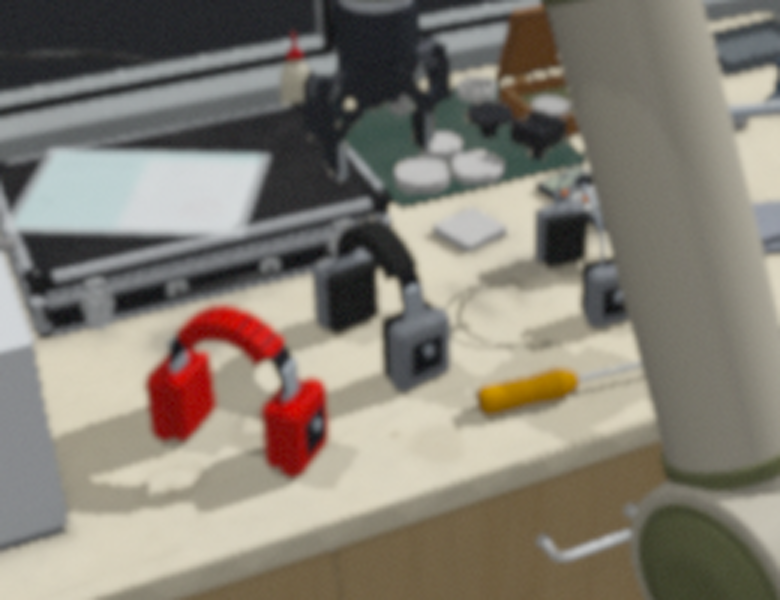

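The gripper sits open above the pad, with its fingers at (325,150) and (420,130) in the crop, straddling the band. Both views agree on the crown to within 2 mm. Next I descend and grip.

Emit:
play_rows([
  [0,0.12,-0.5,0,0,0,1],
  [0,0,-0.6,0,0,0,1],
  [0,0,-0.5,0,0,0,1],
  [0,0,-0.34,0,0,0,1],
  [0,0,0,0,0,0,1],
  [0,0,0,0,0,0,1],
])

```text
time_s: 3.15
eef_pos: [504.4, 261.6, 123.0]
ee_rot: [-0.0, 0.994, 0.107, 0.001]
force: [0.3, -0.7, 0.3]
grip_width: 0.998
```

Emit:
play_rows([
  [0,0,0,0,0,0,-1],
  [0,0,0,0,0,0,-1],
  [0,0,0,0,0,0,-1],
  [0,0,0,0,0,0,-1],
  [0,0,0,0,0,0,-1],
  [0,0,0,0,0,0,-1],
  [0,0,0,0,0,0,-1],
  [0,0,0,0,0,0,-1],
], squeeze=50)

```text
time_s: 3.82
eef_pos: [504.1, 261.9, 122.4]
ee_rot: [-0.0, 0.994, 0.108, 0.001]
force: [0.1, 0.7, 5.6]
grip_width: 0.335
```

Emit:
play_rows([
  [0,0,0.2,0,0,0,-1],
  [0,0,0.4,0,0,0,-1],
  [0,0,0.7,0,0,0,-1],
  [0,0,0.8,0,0,0,-1],
  [0,0,0.8,0,0,0,-1],
  [0,0,0.8,0,0,0,-1],
  [0,0,0.8,0,0,0,-1],
  [0,0,0.4,0,0,0,-1],
])

```text
time_s: 4.48
eef_pos: [504.0, 261.7, 322.0]
ee_rot: [-0.0, 0.994, 0.108, 0.002]
force: [0.1, -0.3, -1.3]
grip_width: 0.342
```

Emit:
play_rows([
  [0,-0.2,0.1,0,0,0,-1],
  [0,-0.4,0,0,0,-0.2,-1],
  [0,-0.6,0,0,0,-0.2,-1],
  [0,-0.6,0,0,0,-0.2,-1],
  [0,-0.6,0,0,0,-0.2,-1],
  [0,-0.6,0,0,0,-0.2,-1],
  [0,-0.6,0,0,0,-0.2,-1],
  [0,-0.6,0,0,0,-0.2,-1],
])

```text
time_s: 5.15
eef_pos: [503.0, 92.0, 320.3]
ee_rot: [-0.0, 0.999, 0.034, -0.001]
force: [-0.2, -0.4, -1.3]
grip_width: 0.337
```

Emit:
play_rows([
  [0,-0.6,0,0,0,-0.3,-1],
  [0,-0.6,0,0,0,-0.3,-1],
  [0,-0.6,0,0,0,-0.3,-1],
  [0,-0.6,0,0,0,-0.3,-1],
  [0,-0.6,0,0,0,-0.3,-1],
  [0.1,-0.6,0,0,0,-0.3,-1],
  [0.1,-0.6,0,0,0,-0.3,-1],
  [0.1,-0.6,0,0,0,-0.3,-1],
])

```text
time_s: 5.82
eef_pos: [515.0, -99.8, 320.3]
ee_rot: [-0.0, 0.996, -0.092, -0.001]
force: [1.0, -0.0, -1.7]
grip_width: 0.337
```

Emit:
play_rows([
  [0.1,-0.6,0,0,0,-0.2,-1],
  [0.1,-0.6,0,0,0,-0.2,-1],
  [0,-0.4,0,0,0,-0.2,-1],
  [0,-0.2,0,0,0,0,-1],
  [0,0,0,0,0,0,-1],
  [0,0,0,0,0,0,-1],
])

```text
time_s: 6.32
eef_pos: [523.4, -170.0, 321.0]
ee_rot: [-0.0, 0.993, -0.122, -0.001]
force: [-0.6, 0.4, -2.9]
grip_width: 0.335
```

Emit:
play_rows([
  [0,-0.3,0,0,0,0,-1],
  [0,-0.5,0,0,0,0,-1],
  [0,-0.4,0,0,0,0,-1],
  [0,-0.1,0,0,0,0,-1],
  [0,0,0,0,0,0,-1],
  [0,0,0,0,0,0,-1],
  [0,0,0,0,0,0,-1],
])

```text
time_s: 6.9
eef_pos: [523.9, -221.6, 321.8]
ee_rot: [-0.0, 0.993, -0.122, 0.0]
force: [0.3, -0.1, -1.5]
grip_width: 0.337
```

```bash
python3 - <<'E'
from h import *
s=sensors.sense(); print(s['eef_pos'],s['ee_rot'])
ims=[]
for n in('top','scene'):
    c=capture(n); np.savez(n+'3.npz',**c); P=world(c)
    d=np.hypot(P[...,0]-524,P[...,1]+222); m=(d<110)&(P[...,2]>185)&(P[...,2]<275)
    Q=P[m]; r=cv2.minAreaRect(Q[:,:2].astype(np.float32)); print(n,len(Q),np.round(r[0],1),np.round(r[1],1),round(r[2],1),Q[:,2].min())
    R=P[(d<140)&(P[...,2]>150)&(P[...,2]<172)]; print('bar',len(R),cv2.minAreaRect(R[:,:2].astype(np.float32)))
    u0,v0=(340,150) if n=='top' else (330,110)
    ims.append(cv2.resize(c['pixels'][v0:v0+150,u0:u0+160,::-1],None,fx=2.4,fy=3,interpolation=cv2.INTER_CUBIC))
cv2.imwrite('pics/s3.png',np.hstack(ims))
E
```

```text
[ 523.86799612 -221.60246524  321.79816385] [-1.35013698e-04  9.92536485e-01 -1.21947959e-01  6.05294090e-05]
top 25 [ 595.7 -216.3] [ 8.8 19.6] 55.3 263.6066857910225
bar 100 ((523.98828125, -222.44189453125), (246.4694061279297, 20.221370697021484), 76.95747375488281)
scene 917 [ 520.4 -220.5] [ 65.9 168.2] 75.3 199.6838338811242
bar 227 ((515.7212524414062, -249.420166015625), (185.5048065185547, 23.239395141601562), 76.04315185546875)
```

View pics/s3.png

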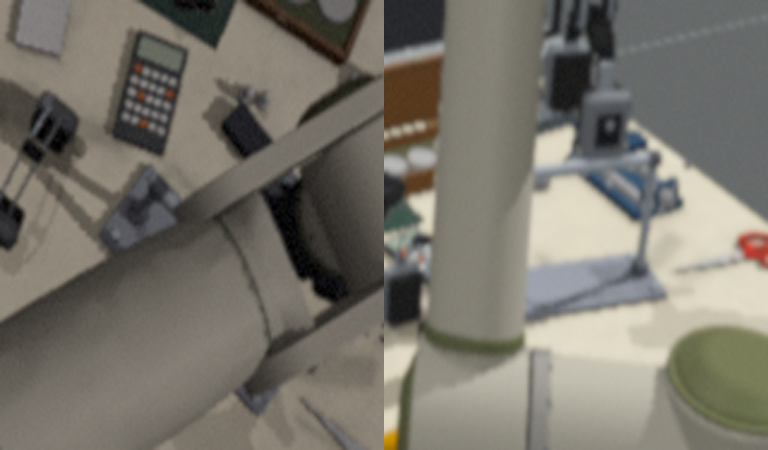

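The right half shows the muffs held upright above the rail, with the near cup at (605,120) and the far cup at (570,75). Their yaw is about 1° off square. I correct that and lower.

Emit:
play_rows([
  [0,0,-0.3,0,0,0.16,-1],
  [0,0,-0.5,0,0,0,-1],
  [0,0,-0.6,0,0,0,-1],
  [0,0,-0.6,0,0,0,-1],
  [0,0,-0.6,0,0,0,-1],
  [0,0,-0.4,0,0,0,-1],
  [0,0,-0.3,0,0,0,-1],
  [0,0,-0.2,0,0,0,-1],
])

```text
time_s: 7.67
eef_pos: [523.5, -221.6, 180.4]
ee_rot: [-0.0, 0.994, -0.114, -0.001]
force: [-0.1, 0.1, -1.6]
grip_width: 0.334
```

Emit:
play_rows([
  [0,0,-0.1,0,0,0,-1],
  [0,0,0,0,0,0,-1],
  [0,0,0,0,0,0,-1],
  [0,0,0,0,0,0,-1],
])

```text
time_s: 8.0
eef_pos: [524.1, -222.4, 178.6]
ee_rot: [0.0, 0.993, -0.114, 0.001]
force: [-0.3, 0.1, -1.5]
grip_width: 0.337
```

```bash
python3 - <<'E'
from h import *
s=sensors.sense(); print(s['eef_pos'],s['ee_rot'],s['force'],s['wrist_torque'])
c=capture('scene'); P=world(c)
d=np.hypot(P[...,0]-524,P[...,1]+222); m=(d<110)&(P[...,2]>35)&(P[...,2]<110)
Q=P[m]; r=cv2.minAreaRect(Q[:,:2].astype(np.float32)); print(len(Q),r,Q[:,2].min())
cv2.imwrite('pics/s4.png',cv2.resize(c['pixels'][90:240,360:500,::-1],None,fx=4,fy=4,interpolation=cv2.INTER_CUBIC))
E
```

```text
[ 524.13686436 -222.44940959  178.61769269] [ 3.80333626e-04  9.93491243e-01 -1.13905596e-01  7.22008213e-04] [-0.34775374  0.08775183 -1.5225159 ] [-0.01512498  0.03188627  0.03729873]
528 ((512.5192260742188, -259.2105407714844), (141.72142028808594, 159.37225341796875), 77.19351196289062) 36.785388198748365
```

View pics/s4.png

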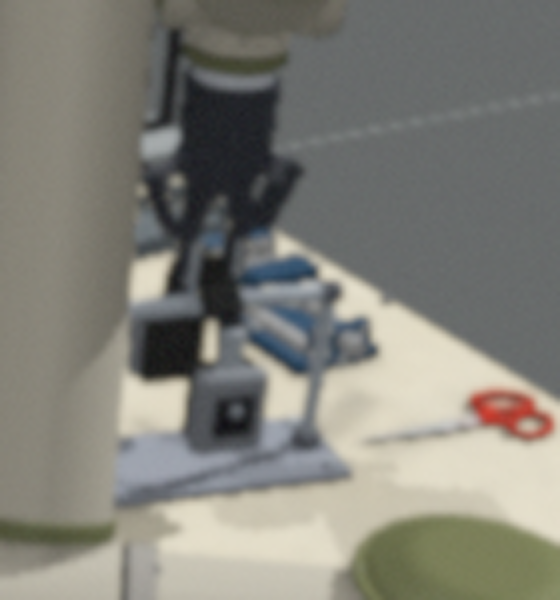

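The band straddles the bar, with cups at (165,340) and (228,405) on either side and one post at (318,370). I lower gently until it touches.

Emit:
play_rows([
  [0,0,-0.06,0,0,0,-1],
  [0,0,-0.06,0,0,0,-1],
  [0,0,-0.04,0,0,0,-1],
  [0,0,0,0,0,0,-1],
  [0,0,0,0,0,0,-1],
])

```text
time_s: 8.47
eef_pos: [523.7, -222.3, 171.1]
ee_rot: [-0.0, 0.993, -0.114, -0.0]
force: [-0.1, -0.4, -1.1]
grip_width: 0.343
```

Emit:
play_rows([
  [0,0,-0.03,0,0,0,-1],
  [0,0,-0.02,0,0,0,-1],
  [0,0,0,0,0,0,-1],
  [0,0,0,0,0,0,-1],
])

```text
time_s: 8.8
eef_pos: [523.8, -222.3, 169.2]
ee_rot: [-0.0, 0.993, -0.114, -0.0]
force: [0.6, -0.7, -1.0]
grip_width: 0.338
```

Emit:
play_rows([
  [0,0,-0.02,0,0,0,-1],
  [0,0,0,0,0,0,-1],
  [0,0,0,0,0,0,-1],
])

```text
time_s: 9.05
eef_pos: [523.9, -222.3, 168.6]
ee_rot: [0.0, 0.993, -0.114, 0.0]
force: [0.1, 0.2, -0.9]
grip_width: 0.341
```

Emit:
play_rows([
  [0,0,-0.02,0,0,0,-1],
  [0,0,0,0,0,0,-1],
  [0,0,0,0,0,0,-1],
])

```text
time_s: 9.3
eef_pos: [523.9, -222.4, 168.6]
ee_rot: [0.0, 0.993, -0.114, 0.0]
force: [-2.2, 1.1, 6.3]
grip_width: 0.339
```

It is in contact at about +8 N. I release it slowly.

Emit:
play_rows([
  [0,0,0,0,0,0,-0.3],
  [0,0,0,0,0,0,-0.25],
  [0,0,0,0,0,0,-0.2],
  [0,0,0,0,0,0,-0.1],
  [0,0,0,0,0,0,0.1],
  [0,0,0,0,0,0,0.4],
  [0,0,0,0,0,0,0.7],
  [0,0,0,0,0,0,0.7],
], squeeze=20)

```text
time_s: 9.97
eef_pos: [523.8, -222.3, 167.7]
ee_rot: [-0.0, 0.993, -0.114, -0.0]
force: [-0.6, 0.2, -0.1]
grip_width: 0.849
```

Emit:
play_rows([
  [0,0,0.1,0,0,0,0.7],
  [0,0,0.3,0,0,0,0.7],
  [0,0,0.6,0,0,0,0.7],
  [0,0,0.8,0,0,0,0.7],
  [0,0,0.8,0,0,0,0.7],
  [0,0,0.8,0,0,0,0.7],
  [0,0,0.5,0,0,0,0.7],
  [0,0,0,0,0,0,0.7],
])

```text
time_s: 10.63
eef_pos: [524.6, -222.8, 328.8]
ee_rot: [0.002, 0.993, -0.114, 0.004]
force: [0.2, 0.5, -0.8]
grip_width: 0.852
```

```bash
python3 - <<'E'
from h import *
s=sensors.sense(); print(s['eef_pos'],s['force'],s['grip_width'])
c=capture('scene'); P=world(c)
d=np.hypot(P[...,0]-524,P[...,1]+222); m=(d<95)&(P[...,2]>35)&(P[...,2]<190)
m[:, :390]=False
Q=P[m]; print(len(Q),cv2.minAreaRect(Q[:,:2].astype(np.float32)))
cv2.imwrite('pics/s5.png',cv2.resize(c['pixels'][90:240,360:500,::-1],None,fx=4,fy=4,interpolation=cv2.INTER_CUBIC))
E
```

```text
[ 524.56952062 -222.79485178  328.78776548] [ 0.23477793  0.49568437 -0.8159764 ] 0.8520876222565856
1249 ((515.1982421875, -219.1920928955078), (146.67022705078125, 142.3594970703125), 37.39195251464844)
```

View pics/s5.png

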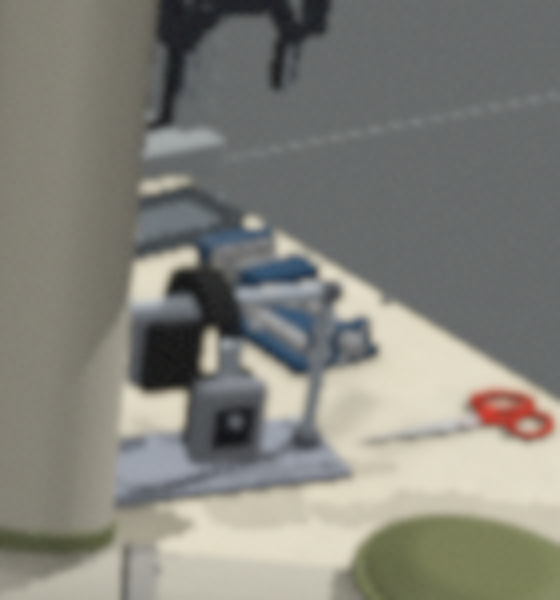

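The pair hangs on the bar with a cup on each side, at (170,345) and (228,415). I move the arm aside to check with the top camera.

Emit:
play_rows([
  [-0.1,0.4,0,0,0,0,0.7],
  [-0.3,0.8,0,0,0,0,0.7],
  [-0.3,0.8,0,0,0,0,0.7],
  [-0.3,0.8,0,0,0,0,0.7],
  [-0.3,0.8,0,0,0,0,0.7],
  [-0.3,0.8,0,0,0,0,0.7],
  [-0.3,0.8,0,0,0,0,0.7],
  [-0.3,0.8,0,0,0,0,0.7],
])

```text
time_s: 11.35
eef_pos: [434.5, 19.1, 322.6]
ee_rot: [-0.0, 0.993, -0.114, -0.001]
force: [0.9, 0.4, 0.2]
grip_width: 0.846
```

Emit:
play_rows([
  [-0.3,0.8,0,0,0,0,0.7],
  [-0.3,0.8,0,0,0,0,0.7],
  [-0.3,0.8,0,0,0,0,0.7],
  [0,0.5,0,0,0,0,0.7],
  [0,0,0,0,0,0,0.7],
  [0,0,0,0,0,0,0.7],
  [0,0,0,0,0,0,0.7],
  [0,0,0,0,0,0,0.7],
])

```text
time_s: 12.02
eef_pos: [399.9, 132.9, 323.2]
ee_rot: [0.0, 0.993, -0.115, -0.0]
force: [-0.0, -0.2, -0.5]
grip_width: 0.852
```

```bash
python3 - <<'E'
from h import *
a=capture('top')
for n,c in (('a',a),('b',capture('top'))):
    P=world(c); d=np.hypot(P[...,0]-524,P[...,1]+222)
    Q=P[(d<100)&(P[...,2]>60)&(P[...,2]<152)]; print(n,'cups+arch sides',len(Q),cv2.minAreaRect(Q[:,:2].astype(np.float32)))
    T=P[(d<100)&(P[...,2]>172)]; print('top',len(T),cv2.minAreaRect(T[:,:2].astype(np.float32)),T[:,2].max())
    ax=np.array([np.cos(-.229),np.sin(-.229)]); t=(P[...,:2]-[524,-222.5])@ax
    for sg in(1,-1):
        C=P[(d<100)&(t*sg>50)&(P[...,2]>60)]; print('cup',sg,len(C),C.mean(0).round(1),np.percentile(C[:,2],90).round(1))
    W=P[(abs(P[...,0]-513)<95)&(abs(P[...,1]-26)<60)&(P[...,2]>30)&(P[...,2]<160)]; print('wire',len(W),cv2.minAreaRect(W[:,:2].astype(np.float32)))
cv2.imwrite('pics/t6.png',cv2.resize(a['pixels'][130:310,250:510,::-1],None,fx=3,fy=3,interpolation=cv2.INTER_CUBIC))
E
```

```text
a cups+arch sides 604 ((522.0029296875, -222.09719848632812), (64.2306137084961, 159.8813018798828), 76.76594543457031)
top 340 ((530.2747192382812, -187.31211853027344), (103.80131530761719, 81.49846649169922), 78.99154663085938) 192.01864175286664
cup 1 170 [ 588.1 -231.2  117.7] 147.7
cup -1 328 [ 459.9 -204.5  114.9] 143.4
wire 625 ((514.9364013671875, 26.102272033691406), (55.79713439941406, 164.24234008789062), 85.34612274169922)
b cups+arch sides 603 ((521.907958984375, -221.13870239257812), (63.70658874511719, 159.60699462890625), 76.31139373779297)
top 329 ((523.5521850585938, -223.21240234375), (30.73567008972168, 83.44957733154297), 77.97535705566406) 190.36946852350025
cup 1 169 [ 588.  -231.6  117.4] 145.1
cup -1 320 [ 459.7 -204.5  114.3] 142.5
wire 622 ((514.1642456054688, 26.13205337524414), (55.68305206298828, 162.9781951904297), 85.37312316894531)
```

View pics/t6.png

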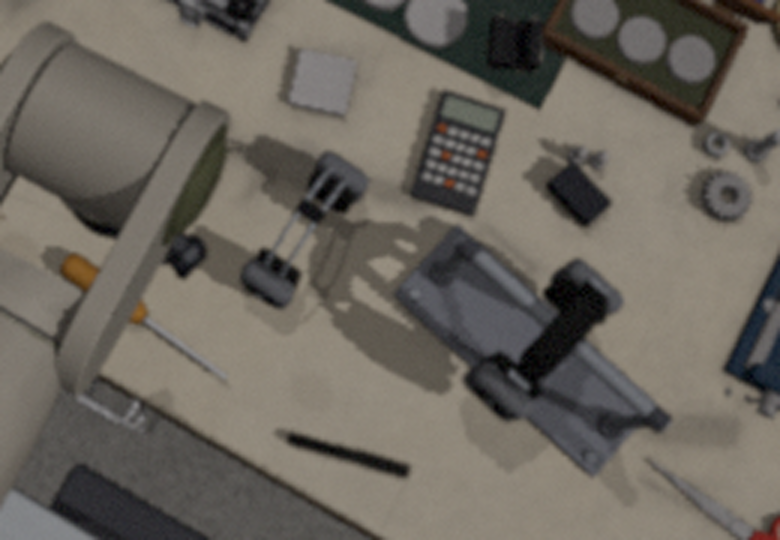

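The top view shows the padded band across the bar at (560,335), midway between the posts and square to it, and the wire pair standing unmoved at (305,230). I let it settle briefly and hand in.

Emit:
play_rows([
  [0,0,0,0,0,0,0.7],
  [0,0,0,0,0,0,0.7],
  [0,0,0,0,0,0,0.7],
  [0,0,0,0,0,0,0.7],
  [0,0,0,0,0,0,0.7],
  [0,0,0,0,0,0,0.7],
  [0,0,0,0,0,0,0.7],
  [0,0,0,0,0,0,0.7],
])

```text
time_s: 12.78
eef_pos: [399.8, 133.7, 323.7]
ee_rot: [0.0, 0.993, -0.114, 0.0]
force: [0.9, -0.1, 0.1]
grip_width: 0.848
```

```bash
python3 - <<'E'
from h import *
c=capture('top'); P=world(c); d=np.hypot(P[...,0]-524,P[...,1]+222)
Q=P[(d<100)&(P[...,2]>60)&(P[...,2]<152)]; print(cv2.minAreaRect(Q[:,:2].astype(np.float32)))
print(order.finish_job())
E
```

```text
((522.5299072265625, -221.50794982910156), (64.02936553955078, 159.22267150878906), 76.251708984375)
the job is handed in; nothing more can be done
None
```

The padded ear defenders are hanging on the bar of the bench rail, released, with one cup on each side. I gripped them by the crown pad, carried them over the wire pair, lowered them until they touched the bar (about 8 N), opened the gripper and moved the arm clear. I handed the job in at about 13 s of the 42 s allowed.

- **Position:** The last top view puts them within about 2 mm of the middle of the bar, and square to it within about 1°.
- **Stillness:** Three top views over about 0.9 s agreed to about 1 mm and 0.5°, so they are hanging still.
- **Level:** The two cups read about 3 mm apart in height, which is close to the measurement noise.
- **Wire pair:** It stands where it was; its measured position changed by less than 1 mm.

No check failed. The scene camera read 2–3 mm away from the top camera in x, so I relied on the top view.

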